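# Sort screwdrivers and files into their trays

## Robot

A 7-joint arm with a two-finger parallel gripper is mounted at the origin on a cart in front of the work surface, level with it; the furniture and walls round the work are solid. World frame = base frame: x ahead of the robot, y to its left, z up, the work surface at z = 0. Lengths are in mm, angles in rad, forces in N, time in s.
With the tool pointing down it reaches from about 400 to 875 mm from the base axis. Payload 4.4 kg.
Tool frame: the origin (TCP) lies where the fingers leave the gripper's body, on its centre line; the fingertips stand 73 mm ahead of it and the grasp point (between the pads) lies 54 mm ahead of it; z points along the fingers, y is the line along which they close (so a half turn about z gives the same grasp; the last joint's range is limited). The gripper opens to 85 mm and grips with 20 to 120 N. Pads are 22 mm wide; open, the fingers measure 114 mm over their backs; the gripper's body (76 mm by 85 mm) begins 54 mm behind the grasp point. The pads swing forward as they close: fully open they stand 13 mm farther back than shut.
Start: joints at [1.202, 0.628, 0.038, 1.517, -0.027, 0.996, -0.02], TCP at [193.851, -620.434, 303.913] pointing down, gripper open.
Joint ranges: [-3.06, 3.06], [-0.37, 2.12], [-1.25, 1.32], [0.18, 2.47], [-1.1, 4.24], [0.23, 1.98], [-2.94, 2.94]. Speed limits (rad/s): [2.57, 2.57, 3.14, 3.14, 3.14, 3.14, 3.14].

## Interface

Orientations are given as [roll, pitch, yaw] about the fixed x, y, z axes, in that order (R = Rz(yaw) Ry(pitch) Rx(roll)).
In Python, from cell import ctrl gives the robot as it stands.
- The arm moves only by the tool send_rows, never from a script. Its argument "rows" is a list that holds one entry, the list of rows, each a list of 6 numbers: the shift along the tool's x, y, z in cm, then the turn, a rotation vector about the tool's x, y, z in rad. In form: [[[tx, ty, tz, wx, wy, wz], ...]]. A call has 1 to 10 rows; each row is the pose to reach, as a shift and turn from the pose commanded when the call began, along the tool's axes at that moment; what a row does not reach only later rows make up. A row lasts 1/10 s, in which the tool goes at most 50 mm and 8.59 degrees, less where a joint would pass 70% of its speed; a pose out of reach is approached as far as the arm can. A call with a gripper value outside its range is refused whole. "grip" is the closure in counts, from 0 (fully open) to 255 (shut), set as the call begins (left out, the last holds). The fingers move at their own pace and stop on an object; the grip force is fixed at half the most. Time passes only in rows, so rows that repeat a pose let the fingers close. It gives the time, the measured TCP pose, the force, the opening and the grip force at its end, in the units of the state.
- ctrl.read_state(): the state, without advancing time (a new reading comes with each control period).
- ctrl.get_image(name): name is "scene" or "top"; returns a dict with "pixels" (480x640x3 uint8, red, green, blue), "fx", "fy", "cx", "cy" (pixels), "D" ([k1, k2, p1, p2, k3] as OpenCV has them; the pictures are not rectified), "extrinsics" (4x4, takes a point from camera to world coordinates). Camera axes: x right, y up, looking along -z (the intrinsics and any distortion apply to the point x, -y, -z); pixel columns grow to the right and rows downward; lengths in mm; the calibration is good to about 2 mm. A picture is of the moment at which its call begins. There is no depth.
- ctrl.finish_job(): hands the job in; it is judged then, once.
The state is a dict: "clock": time; "qpos": joint angles; "qd": joint speeds; "tau": joint torques, N m; "eef_pos": TCP position; "tool_rot": TCP orientation; "force": force on the tool from outside, world axes, zero at the start; "torque": the same for the moment, N m; "width": finger opening in mm; "gripper_force": force on a finger pad.
Only numpy, scipy, OpenCV 4.12 (cv2) and the standard library are available. Lean on these libraries where they do the work, as an engineer would, in place of code of your own. Each camera call takes 0.05 s, during which the arm holds its last target. There are 200 camera calls.

## Task

Put away the four hand tools lying loose beside the two trays: both screwdrivers belong in the yellow tray and both files in the green tray, whatever the colour of their handles. Give each tool a bay of its own, set down gently (not dropped) so that it lies flat on the bay floor, lengthways and about in the middle. Leave the tape measure, the glue bottle and the model tyre as they stand.

Things in the scene. Friction and masses are not known exactly. Their poses are not given: they have to be found in the camera images.
- red_screwdriver: Screwdriver: thick red round handle, thin plain bright shank; 135 mm long, handle from y = 0 to y = +64 mm, 26 mm high; fingers closed across it (along x) meet it at 17 mm. Loose, about 70 g; balances near y = +20 mm. Origin: middle of its length, under the handle; y points from the tip to the handle end, x across, z up. It lies leaning 3 to 5 degrees down towards the tip, so the origin reads 1 to 4 mm below the surface it lies on.
- blue_screwdriver: Screwdriver: thick blue round handle, thin plain bright shank; 140 mm long, handle from y = 0 to y = +66 mm, 22 mm high; fingers closed across it (along x) meet it at 14 mm. Loose, about 70 g; balances near y = +20 mm. Origin: middle of its length, under the handle; y points from the tip to the handle end, x across, z up. It lies leaning 3 to 5 degrees down towards the tip, so the origin reads 1 to 4 mm below the surface it lies on.
- red_file: File: red round handle, flat grey toothed blade, wider than a screwdriver shank; 150 mm long, handle from y = 0 to y = +71 mm, 20 mm high; fingers closed across it (along x) meet it at 13 mm. Loose, about 70 g; balances near y = +20 mm. Origin: middle of its length, under the handle; y points from the tip to the handle end, x across, z up. It lies leaning 3 to 5 degrees down towards the tip, so the origin reads 1 to 4 mm below the surface it lies on.
- wood_file: File: wooden (light brown) round handle, flat grey toothed blade, wider than a screwdriver shank; 124 mm long, handle from y = +3 to y = +58 mm, 20 mm high; fingers closed across it (along x) meet it at 13 mm. Loose, about 70 g; balances near y = +20 mm. Origin: middle of its length, under the handle; y points from the tip to the handle end, x across, z up. It lies leaning 3 to 5 degrees down towards the tip, so the origin reads 1 to 4 mm below the surface it lies on.
- yellow_tray: Shallow open yellow plastic tray, fixed, 194 mm long (x axis) by 164 mm wide (y axis), 16 mm high; for the two screwdrivers. A lengthways divider of the same height parts it into two equal bays, 186 x 76 mm inside, centred at y = +40 and y = -40 mm. Walls and divider 4 mm thick, floor 3 mm (grey stripes on it are flat). Origin: centre of its underside; z up.
- green_tray: Shallow open green plastic tray, fixed, 194 mm long (x axis) by 164 mm wide (y axis), 16 mm high; for the two files. A lengthways divider of the same height parts it into two equal bays, 186 x 76 mm inside, centred at y = +40 and y = -40 mm. Walls and divider 4 mm thick, floor 3 mm (grey stripes on it are flat). Origin: centre of its underside; z up.
- tape_measure: Bystander: yellow pocket tape measure lying on the bench, 64 x 70 x 36 mm high, loose. Origin: centre of its underside. Not to be moved.
- glue_bottle: Bystander: white dropper bottle of glue standing behind the trays, 36 mm across, 96 mm high, loose. Origin: centre of its underside. Not to be moved.
- model_tyre: Bystander: black knobbly model tyre lying flat behind the trays, 107 mm across, 51 mm high, loose. Origin: centre of its underside. Not to be moved.
Mind the look-alikes: they are no part of the job. What is shaped like the red_screwdriver but purple or white is not meant.

How it is judged:
By the outcome, as a careful person would: the job done as asked, in the order asked, and still so for the second after the job is handed in, with the robot touching nothing.
It also fails if it takes over 96 s, if anything falls off the work surface, if the arm or the gripper's body presses on something with over 40 N, if the wrist force passes 120 N, or if a joint passes its speed limit or range.

## Working session

There is one attempt and no reset: what is moved stays moved. The work goes in short steps, Python scripts to look and compute and a tool call to move; the robot and the scene stay as the last step left them, time stands still between calls to the robot, and variables do not carry over. Pictures are saved under pics/ and viewed, at most 14 in all, crops included, and the job is handed in when it is done.

Besides the shell and the picture viewer there is one more tool, called after "Emit:" by a JSON object that holds its "api" and its "payload". send_rows: Moves the arm, as the interface text tells. Its arguments: {"type":"object","properties":{"rows":{"type":"array","items":{"type":"array","items":{"type":"array","items":{"type":"number"}}}},"grip":{"type":"number"}},"required":["rows"]}

```bash
mkdir -p pics
python3 - <<'E'
from cell import ctrl
import cv2
for n in("top","scene"):
    i=ctrl.get_image(n); cv2.imwrite(f"pics/{n}0.png",i["pixels"][:,:,::-1])
    print(n,i["fx"],i["fy"],i["cx"],i["cy"],i["D"],i["extrinsics"])
s=ctrl.read_state();print(s)
E
```

```text
top 494.66342567775484 494.66342567775484 310.4899671883274 241.47704786143603 [0.01327023 0.         0.         0.         0.        ] [[-2.98327937e-02  9.95184159e-01 -9.33728754e-02  4.40504131e+02]
 [-9.99554115e-01 -2.95850194e-02  4.03703029e-03  6.13111511e+01]
 [ 1.25515027e-03  9.34516778e-02  9.95623025e-01  1.35269008e+03]
 [ 0.00000000e+00  0.00000000e+00  0.00000000e+00  1.00000000e+00]]
scene 488.01537171045345 488.01537171045345 323.5519511788642 240.97203805656176 [-0.03344217  0.          0.          0.          0.        ] [[-8.72172457e-01  3.58203258e-01 -3.33175077e-01  1.09671128e+02]
 [-4.88871352e-01 -6.13294347e-01  6.20382822e-01  8.67288723e+02]
 [ 1.78887563e-02  7.03960560e-01  7.10013748e-01  9.57172253e+02]
 [ 0.00000000e+00  0.00000000e+00  0.00000000e+00  1.00000000e+00]]
{'clock': 0.1, 'qpos': array([ 1.20219352,  0.62927425,  0.03848365,  1.51829481, -0.0269878 ,
        0.99628243, -0.02001419]), 'qd': array([ 0.00177943, -0.00196823, -0.00141982, -0.00319298,  0.00122885,
       -0.00240453, -0.0017206 ]), 'tau': array([ 3.83805906e-03, -5.64533472e+01,  1.23053268e+00, -1.93972671e+01,
        1.12942103e-02,  5.47875243e-03, -1.72653273e-05]), 'eef_pos': array([ 193.70217203, -620.0014264 ,  303.05971039]), 'tool_rot': array([-3.13985358e+00,  5.23077157e-05,  3.02763225e-01]), 'force': array([ 1.22484203, -0.04300212, -0.29524599]), 'torque': array([ 0.02621112,  0.01726064, -0.03516619]), 'gripper_force': 0.0, 'width': 85.1640203164297}
```

View pics/top0.png

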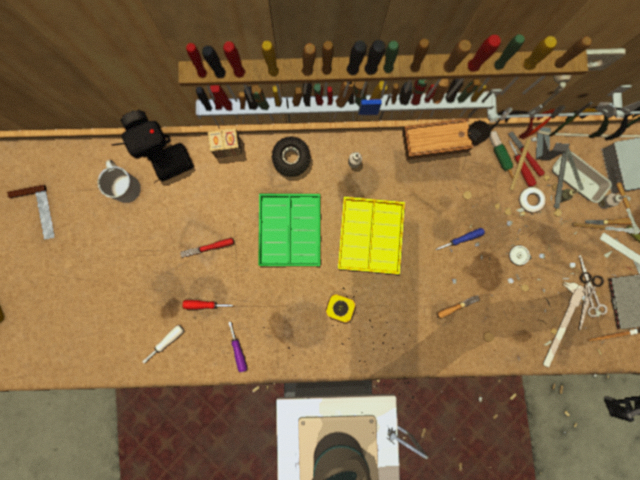

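View pics/scene0.png

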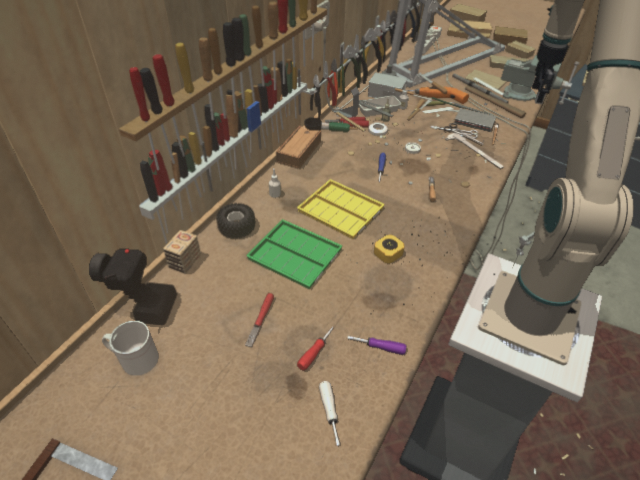

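```bash
cat > h.py <<'E'
import numpy as np,cv2
from cell import ctrl
from scipy.spatial.transform import Rotation as Rn
def ray(im,uv,h):
    K=np.array([[im["fx"],0,im["cx"]],[0,im["fy"],im["cy"]],[0,0,1]])
    n=cv2.undistortPoints(np.array(uv,float).reshape(-1,1,2),K,np.array(im["D"])).reshape(-1,2)
    E=np.array(im["extrinsics"]); d=np.c_[n[:,0],-n[:,1],-np.ones(len(n))]@E[:3,:3].T; o=E[:3,3]
    return (o+d*((h-o[2])/d[:,2])[:,None])[:,:2]
def project(im,P):
    E=np.array(im["extrinsics"]); c=(np.atleast_2d(P)-E[:3,3])@E[:3,:3]
    n=c[:,:2]/-c[:,2:]*[1,-1]; r=1+im["D"][0]*(n**2).sum(1,keepdims=True)
    return n*r*[im["fx"],im["fy"]]+[im["cx"],im["cy"]]
def blob(im,lo,hi,box=None):
    hsv=cv2.cvtColor(im["pixels"],cv2.COLOR_RGB2HSV); m=cv2.inRange(hsv,np.array(lo),np.array(hi))
    if lo[0]>hi[0]: m=cv2.inRange(hsv,np.array([0,lo[1],lo[2]]),np.array(hi))|cv2.inRange(hsv,np.array(lo),np.array([180,255,255]))
    if box: k=np.zeros_like(m); x0,y0,x1,y1=box; k[y0:y1,x0:x1]=255; m&=k
    c=max(cv2.findContours(m,cv2.RETR_EXTERNAL,cv2.CHAIN_APPROX_NONE)[0],key=cv2.contourArea)
    f=np.zeros_like(m); cv2.drawContours(f,[c],-1,255,-1)
    return c.reshape(-1,2), np.argwhere(f)[:,::-1]
def axis(P):
    c=P.mean(0); v=np.linalg.svd(P-c,full_matrices=False)[2][0]; t=(P-c)@v; w=(P-c)@[-v[1],v[0]]
    return c+v*(t.max()+t.min())/2,v,np.ptp(t),np.ptp(w)
def tomove(P,yaw):
    """shift in cm / turn in rad in tool axes, from now to TCP P, pointing down, yaw"""
    s=ctrl.read_state(); R0=Rn.from_euler('xyz',s["tool_rot"]); R1=Rn.from_euler('xyz',[np.pi,0,yaw])
    return np.r_[R0.inv().apply(np.array(P)-s["eef_pos"])/10,(R0.inv()*R1).as_rotvec()].round(3)
E
python3 - <<'E'
from h import *
im=ctrl.get_image("top")
T={"red_screwdriver":((170,140,80),(8,255,255),(175,290,225,320),13,(233,305)),
"red_file":((170,140,80),(8,255,255),(175,230,240,265),10,(182,254)),
"blue_screwdriver":((105,120,60),(130,255,255),(430,220,495,260),11,(438,248)),
"wood_file":((5,130,100),(18,255,255),(430,290,490,325),10,(479,297))}
for n,(lo,hi,b,h,tip) in T.items():
    c,p=blob(im,lo,hi,b); Q=ray(im,p,h); ce,v,L,W=axis(Q)
    t=ray(im,[tip],3)[0]
    if v@(ce-t)<0:v=-v
    print(n,len(p),"centre",ce.round(1),"yaw of y-axis",np.arctan2(v[1],v[0]).round(3),"L,W",L.round(),W.round(), "tip",t.round(), "dist",np.linalg.norm(ce-t).round(), "dirtip",np.arctan2(*(ce-t)[::-1]).round(3),"r",np.hypot(*ce).round())
for n,lo,hi,b in(("green",(50,120,80),(75,255,255),(240,180,335,280)),("yellow",(24,150,120),(34,255,255),(325,180,420,285))):
    c,p=blob(im,lo,hi,b); q=ray(im,c,16).astype(np.float32); r=cv2.minAreaRect(q); print(n,r, axis(ray(im,p,16)))
r=[]
for x,y in((205,305),(208,247),(462,239),(460,307),(163,343),(237,347)):
    r.append(cv2.resize(im["pixels"][y-30:y+30,x-32:x+32],(266,249),interpolation=cv2.INTER_CUBIC))
cv2.imwrite("pics/crop.png",np.vstack([np.hstack(r[:3]),np.hstack(r[3:])])[:,:,::-1])
E
```

```text
red_screwdriver 278 centre [405.4 362.8] yaw of y-axis 1.525 L,W 86.0 24.0 tip [401. 271.] dist 92.0 dirtip 1.52 r 544.0
red_file 210 centre [564.8 313.3] yaw of y-axis -1.338 L,W 95.0 19.0 tip [543. 408.] dist 97.0 dirtip -1.345 r 646.0
blue_screwdriver 158 centre [ 567.8 -373.2] yaw of y-axis -1.228 L,W 88.0 16.0 tip [ 539. -292.] dist 86.0 dirtip -1.226 r 680.0
wood_file 2090 centre [ 377.7 -339.7] yaw of y-axis 1.556 L,W 162.0 93.0 tip [ 403. -396.] dist 61.0 dirtip 1.987 r 508.0
green ((600.9166259765625, 112.35973358154297), (166.88548278808594, 194.42918395996094), 88.30876922607422) (array([600.94608048, 113.17167435]), array([-0.99989278,  0.01464333]), np.float64(196.8359024563932), np.float64(167.06542333473737))
yellow ((579.6856079101562, -109.1691665649414), (171.09286499023438, 201.64071655273438), 83.24201965332031) (array([ 579.58573476, -109.21800506]), array([-0.99466641,  0.10314423]), np.float64(203.5502642966186), np.float64(173.02160968505956))
```

View pics/crop.png

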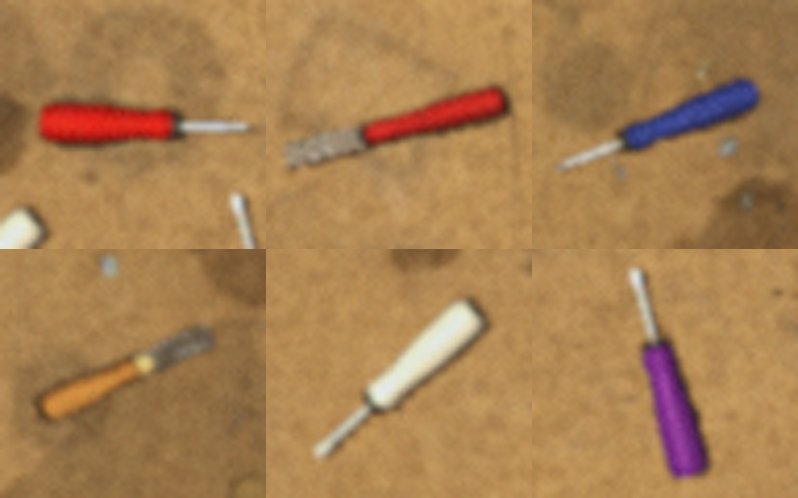

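The crop settles it. Screwdrivers with plain shanks: red at (205,305), blue at (462,239). Files with flat toothed blades: red at (208,247), wood at (460,307). The white tool at (163,343) and the purple one at (237,347) are look-alikes, so I leave them.

```bash
cat >> h.py <<'E'
# TCP grasp (x,y,yaw) and place (x,y,yaw)
def u(a): return np.array([np.cos(a),np.sin(a)])
G=np.array([601,112.5]);ga=-0.03;Y=np.array([579.6,-109.2]);ya=-0.10
def n(a): return np.array([-np.sin(a),np.cos(a)])
E
python3 - <<'E'
from h import *
im=ctrl.get_image("top")
b,t=ray(im,[(437.9,315)],10)[0],ray(im,[(479.2,297)],4)[0]
d=(b-t);a=np.arctan2(d[1],d[0]);print("wood",b,t,np.linalg.norm(d),a)
mid=(b+t)/2;g=mid+20*u(a);print("grasp",g)
print(tomove([*g,180],a))
# tray dividers/rim yaw check by side edges
print(np.diff(ray(im,[(260,266),(260,195),(320,266),(320.5,194.5),(339,271),(343,198),(401,274),(405,199)],16).reshape(4,2,2),axis=1).reshape(-1,2))
for nm,p in(("glue",(355,165)),("tape",(341,308))):print(nm,ray(im,[p],0))
E
```

```text
wood [ 357.9533456  -280.35473926] [ 402.5542264  -396.06736702] 124.01068822069335 1.9386928689338983
grasp [ 373.06071556 -319.54933463]
[ 2.6078e+01 -2.3330e+01  1.2360e+01 -1.0000e-03 -1.0000e-03 -1.6360e+00]
[[194.2647356   -3.95613932]
 [195.60129433  -7.55724148]
 [199.08116662 -17.96312973]
 [204.26586948 -20.52715798]]
glue [[777.59704948 -74.51545637]]
tape [[383.79743116 -21.46842098]]
```

Emit:
{"api": "send_rows", "payload": {"rows": [[[26.1,-23.3,12.4,0,0,-1.636],[26.1,-23.3,12.4,0,0,-1.636],[26.1,-23.3,12.4,0,0,-1.636],[26.1,-23.3,12.4,0,0,-1.636],[26.1,-23.3,12.4,0,0,-1.636],[26.1,-23.3,12.4,0,0,-1.636],[26.1,-23.3,12.4,0,0,-1.636],[26.1,-23.3,12.4,0,0,-1.636],[26.1,-23.3,12.4,0,0,-1.636],[26.1,-23.3,12.4,0,0,-1.636]]], "grip": 0}}

```text
clock: 1.2
eef_pos: [374.2, -319.1, 179.6]
tool_rot: [-3.141, -0.001, 1.812]
force: [-0.3, -0.4, 1.5]
width: 85.0
gripper_force: 0.0
```

Run:
```python
from h import *
s=ctrl.read_state();print(s["clock"],s["eef_pos"],s["tool_rot"],s["qpos"].round(2))
print(tomove([373,-319.5,180],1.94))
```

```text
1.2 [ 374.15433332 -319.07825423  179.61186478] [-3.14132190e+00 -6.60042469e-04  1.81160047e+00] [ 0.87  0.62 -0.32  2.06  0.38  0.52  0.51]
[-0.013 -0.122 -0.039 -0.    -0.001 -0.128]
```

Emit:
{"api": "send_rows", "payload": {"rows": [[[0,-0.1,0,0,0,-0.128],[0,-0.1,2.5,0,0,-0.128],[0,-0.1,5.0,0,0,-0.128],[0,-0.1,7.0,0,0,-0.128],[0,-0.1,8.5,0,0,-0.128],[0,-0.1,9.5,0,0,-0.128],[0,-0.1,10.0,0,0,-0.128],[0,-0.1,10.4,0,0,-0.128],[0,-0.1,10.4,0,0,-0.128]]]}}

```text
clock: 2.1
eef_pos: [372.6, -320.5, 75.9]
tool_rot: [3.141, 0.0, 1.931]
force: [0.6, 0.3, 0.9]
width: 85.9
gripper_force: 0.0
```

Run:
```python
from h import *
s=ctrl.read_state();print(s["clock"],s["eef_pos"],s["tool_rot"],s["force"])
im=ctrl.get_image("scene");cv2.imwrite("pics/s1.png",cv2.resize(im["pixels"][120:270,350:550],(800,600))[:,:,::-1])
```

```text
2.1 [ 372.63122231 -320.50059325   75.91387291] [3.14149425e+00 1.27686358e-04 1.93078078e+00] [0.63035312 0.28691329 0.86210557]
```

View pics/s1.png

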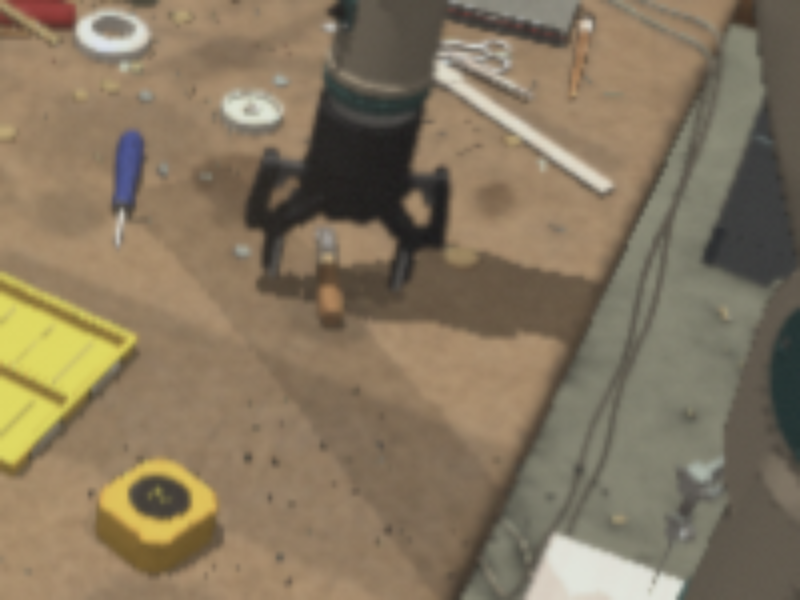

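The open fingers, with tips at crop (272,275) and (398,285), straddle the wooden handle at (328,290), so I can close.

Emit:
{"api": "send_rows", "payload": {"rows": [[[0,0,0,0,0,0],[0,0,0,0,0,0],[0,0,0,0,0,0],[0,0,0,0,0,0],[0,0,0,0,0,0],[0,0,0,0,0,0],[0,0,0,0,0,0],[0,0,0,0,0,0]]], "grip": 255}}

```text
clock: 2.95
eef_pos: [372.6, -320.5, 76.2]
tool_rot: [3.141, 0.0, 1.931]
force: [-0.2, 0.2, 5.0]
width: 11.3
gripper_force: 59.2
```

Emit:
{"api": "send_rows", "payload": {"rows": [[[0,0,0,0,0,0],[0,0,-1,0,0,0],[0,0,-3,0,0,0],[0,0,-6,0,0,0],[0,0,-9,0,0,0],[0,0,-10.5,0,0,0],[0,0,-10.5,0,0,0]]]}}

```text
clock: 3.65
eef_pos: [373.3, -321.2, 183.2]
tool_rot: [3.139, 0.004, 1.93]
force: [0.4, -0.2, -1.4]
width: 11.2
gripper_force: 58.6
```

Run:
```python
from h import *
print(ctrl.read_state()["width"])
p=G-40*n(ga)-20*u(ga); print(p,tomove([*p,180],np.pi+ga))
```

```text
11.200987885840933
[579.80917932  73.11790865] [ 2.9651e+01  3.3200e+01  2.8100e-01 -0.0000e+00  5.0000e-03 -1.1810e+00]
```

Emit:
{"api": "send_rows", "payload": {"rows": [[[3,3.3,0,0,0,-0.1],[6,6.6,0,0,0,-0.22],[9,10,0,0,0,-0.35],[12,13.3,0,0,0,-0.48],[15,16.6,0,0,0,-0.61],[18,20,0,0,0,-0.74],[21,23.3,0,0,0,-0.87],[24,26.6,0,0,0,-1.0],[27,30,0,0,0,-1.1],[29.6,33.2,0,0,0,-1.18]]]}}

```text
clock: 4.65
eef_pos: [578.9, 75.7, 179.7]
tool_rot: [3.141, -0.002, 3.116]
force: [1.2, -0.6, -0.3]
width: 11.5
gripper_force: 58.6
```

Emit:
{"api": "send_rows", "payload": {"rows": [[[0,0,0,0,0,0],[0,0,0,0,0,0],[0,0,0,0,0,0]]]}}

```text
clock: 4.95
eef_pos: [578.0, 72.0, 179.8]
tool_rot: [-3.14, -0.003, 3.109]
force: [0.2, -1.0, -0.3]
width: 11.3
gripper_force: 58.7
```

Run:
```python
from h import *
im=ctrl.get_image("top");cv2.imwrite("pics/t2.png",cv2.resize(im["pixels"][150:300,230:430],(800,600))[:,:,::-1])
p=G-40*n(ga)-20*u(ga); print(p,tomove([*p,79],np.pi+ga))
```

```text
[579.80917932  73.11790865] [-1.8200e-01  1.6800e-01  1.0107e+01 -2.0000e-03 -2.0000e-03 -3.0000e-03]
```

View pics/t2.png

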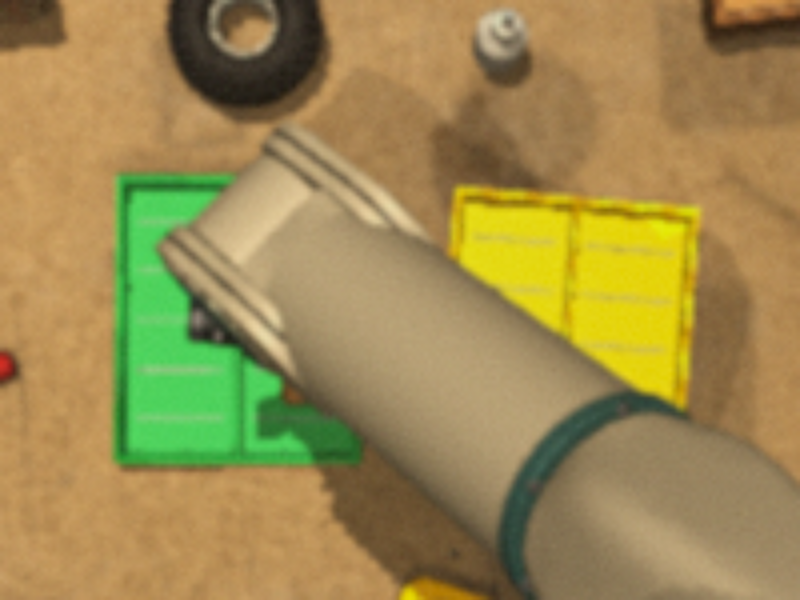

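Most of the view is hidden by the wrist. The wooden handle end shows at crop (292,392), over the right-hand green bay, and the glue and tyre are clear, so I lower it.

Emit:
{"api": "send_rows", "payload": {"rows": [[[-0.2,0.1,2,0,0,0],[-0.2,0.1,4.5,0,0,0],[-0.2,0.1,7,0,0,0],[-0.2,0.1,8.5,0,0,0],[-0.2,0.1,9.2,0,0,0],[-0.2,0.1,9.5,0,0,0],[-0.2,0.1,9.7,0,0,0],[-0.2,0.1,9.9,0,0,0],[-0.2,0.1,10.0,0,0,0],[-0.2,0.1,10.0,0,0,0]]]}}

```text
clock: 6.0
eef_pos: [581.2, 74.5, 81.3]
tool_rot: [3.142, 0.001, 3.111]
force: [0.3, -0.0, -0.2]
width: 11.4
gripper_force: 58.7
```

Emit:
{"api": "send_rows", "payload": {"rows": [[[0,0,0.1,0,0,0],[0,0,0.2,0,0,0],[0,0,0.2,0,0,0],[0,0,0.2,0,0,0]]]}}

```text
clock: 6.4
eef_pos: [581.2, 74.5, 79.3]
tool_rot: [-3.141, 0.001, 3.111]
force: [-0.7, -0.6, 3.4]
width: 11.3
gripper_force: 59.2
```

Emit:
{"api": "send_rows", "payload": {"rows": [[[0,0,0,0,0,0],[0,0,0,0,0,0],[0,0,0,0,0,0]]], "grip": 195}}

```text
clock: 6.7
eef_pos: [581.0, 74.5, 78.8]
tool_rot: [3.142, -0.0, 3.111]
force: [0.1, 0.3, -0.9]
width: 20.0
gripper_force: 0.0
```

Emit:
{"api": "send_rows", "payload": {"rows": [[[0,0,0,0,0,0],[0,0,0,0,0,0],[0,0,-1,0,0,0],[0,0,-3,0,0,0],[0,0,-6,0,0,0],[0,0,-10,0,0,0],[0,0,-10,0,0,0]]], "grip": 150}}

```text
clock: 7.4
eef_pos: [583.7, 75.9, 184.5]
tool_rot: [3.139, 0.009, 3.111]
force: [1.3, 0.5, 0.2]
width: 35.3
gripper_force: 0.0
```

Run:
```python
from h import *
# red file: handle centre (564.8,313.3), axis -1.338, handle L 95 -> shift ~6 toward tip
g=np.array([564.8,313.3])-5*u(-1.34); print(g,tomove([*g,180],-1.34+np.pi))
```

```text
[563.65623596 318.16742271] [2.7560e+00 2.4156e+01 4.8700e-01 8.0000e-03 6.0000e-03 1.3090e+00]
```

Emit:
{"api": "send_rows", "payload": {"rows": [[[2.8,24.2,0,0,0,1.31],[2.8,24.2,0,0,0,1.31],[2.8,24.2,0,0,0,1.31],[2.8,24.2,0,0,0,1.31],[2.8,24.2,0,0,0,1.31],[2.8,24.2,0,0,0,1.31],[2.8,24.2,0,0,0,1.31],[2.8,24.2,0,0,0,1.31],[2.8,24.2,0,0,0,1.31],[2.8,24.2,0,0,0,1.31]]], "grip": 0}}

```text
clock: 8.4
eef_pos: [560.2, 317.5, 179.2]
tool_rot: [3.141, 0.0, 1.801]
force: [-1.0, -0.3, -0.3]
width: 85.5
gripper_force: 0.0
```

Run:
```python
from h import *
im=ctrl.get_image("top");cv2.imwrite("pics/t3.png",cv2.resize(im["pixels"][170:320,160:360],(800,600))[:,:,::-1])
g=np.array([564.8,313.3])-5*u(-1.34); print(ctrl.read_state()["eef_pos"],tomove([*g,75],-1.34+np.pi))
```

```text
[560.24944054 317.44946396 179.1605648 ] [-7.0000e-03  3.4600e-01  1.0416e+01  0.0000e+00  0.0000e+00  2.0000e-03]
```

View pics/t3.png

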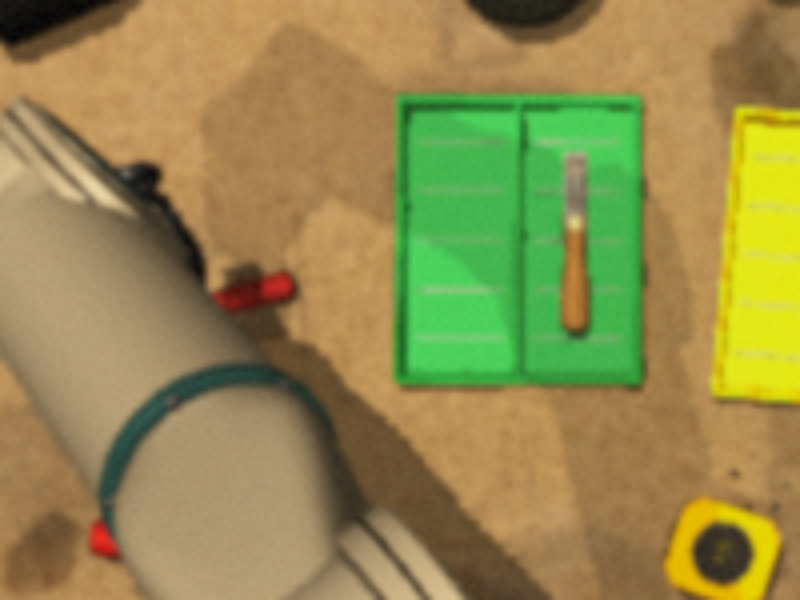

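The wood file lies lengthways in the right green bay: tip (575,158), butt (576,332), about the middle. The red handle end at (285,287) shows beneath the arm. Next I lower onto the red file.

Emit:
{"api": "send_rows", "payload": {"rows": [[[0,0.3,2.0,0,0,0],[0,0.3,4.5,0,0,0],[0,0.3,7.0,0,0,0],[0,0.3,8.5,0,0,0],[0,0.3,9.5,0,0,0],[0,0.3,10.0,0,0,0],[0,0.3,10.4,0,0,0],[0,0.3,10.4,0,0,0],[0,0.3,10.4,0,0,0]]]}}

```text
clock: 9.35
eef_pos: [563.8, 318.2, 75.7]
tool_rot: [3.14, -0.0, 1.801]
force: [-0.6, -0.1, 0.8]
width: 85.4
gripper_force: 0.0
```

Emit:
{"api": "send_rows", "payload": {"rows": [[[0,0,0,0,0,0],[0,0,0,0,0,0],[0,0,0,0,0,0],[0,0,0,0,0,0],[0,0,0,0,0,0],[0,0,0,0,0,0],[0,0,0,0,0,0],[0,0,0,0,0,0]]], "grip": 255}}

```text
clock: 10.15
eef_pos: [563.6, 318.1, 75.2]
tool_rot: [3.141, -0.0, 1.801]
force: [0.4, -0.5, 3.4]
width: 11.1
gripper_force: 60.6
```

Emit:
{"api": "send_rows", "payload": {"rows": [[[0,0,0,0,0,0],[0,0,-1,0,0,0],[0,0,-3,0,0,0],[0,0,-6,0,0,0],[0,0,-9,0,0,0],[0,0,-10.5,0,0,0],[0,0,-10.5,0,0,0],[0,0,-10.5,0,0,0]]]}}

```text
clock: 10.95
eef_pos: [563.0, 317.4, 179.2]
tool_rot: [-3.14, 0.001, 1.801]
force: [0.6, -0.6, -1.1]
width: 11.6
gripper_force: 60.2
```

Run:
```python
from h import *
print(ctrl.read_state()["width"])
p=G+40*n(ga)+22*u(ga); print(p,tomove([*p,180],np.pi+ga))
```

```text
11.601236226028213
[624.18992075 151.82210035] [-1.7521e+01  2.1860e+00 -7.4000e-02 -1.0000e-03 -0.0000e+00 -1.3110e+00]
```

Emit:
{"api": "send_rows", "payload": {"rows": [[[-1.7,0.2,0,0,0,-0.13],[-3.5,0.4,0,0,0,-0.26],[-5.2,0.6,0,0,0,-0.39],[-7,0.9,0,0,0,-0.52],[-8.7,1.1,0,0,0,-0.65],[-10.5,1.3,0,0,0,-0.78],[-12.2,1.5,0,0,0,-0.91],[-14,1.7,0,0,0,-1.04],[-15.8,2,0,0,0,-1.18],[-17.6,2.2,0,0,0,-1.31]]]}}

```text
clock: 11.95
eef_pos: [624.2, 150.5, 177.6]
tool_rot: [-3.141, -0.004, 3.117]
force: [0.8, 0.2, -1.0]
width: 11.3
gripper_force: 60.2
```

Emit:
{"api": "send_rows", "payload": {"rows": [[[0,0,0,0,0,0],[0,0,0,0,0,0],[0,0,0,0,0,0]]]}}

```text
clock: 12.25
eef_pos: [624.0, 153.2, 179.3]
tool_rot: [3.141, -0.001, 3.111]
force: [-0.3, -0.5, -1.0]
width: 11.1
gripper_force: 60.2
```

Emit:
{"api": "send_rows", "payload": {"rows": [[[0,0,2,0,0,0],[0,0,4.5,0,0,0],[0,0,7,0,0,0],[0,0,8.5,0,0,0],[0,0,9.2,0,0,0],[0,0,9.5,0,0,0],[0,0,9.7,0,0,0],[0,0,9.9,0,0,0],[0,0,9.9,0,0,0],[0,0,9.9,0,0,0]]]}}

```text
clock: 13.25
eef_pos: [625.2, 151.6, 81.5]
tool_rot: [3.141, 0.001, 3.11]
force: [0.7, 0.2, -0.9]
width: 11.5
gripper_force: 60.2
```

Emit:
{"api": "send_rows", "payload": {"rows": [[[0,0,0.1,0,0,0],[0,0,0.2,0,0,0],[0,0,0.25,0,0,0],[0,0,0.25,0,0,0],[0,0,0.25,0,0,0]]]}}

```text
clock: 13.75
eef_pos: [624.9, 151.6, 78.4]
tool_rot: [3.142, -0.0, 3.111]
force: [-0.6, 0.5, -0.3]
width: 11.4
gripper_force: 60.2
```

Emit:
{"api": "send_rows", "payload": {"rows": [[[0,0,0.05,0,0,0],[0,0,0.1,0,0,0],[0,0,0.1,0,0,0]]]}}

```text
clock: 14.05
eef_pos: [625.0, 151.7, 78.2]
tool_rot: [-3.141, 0.0, 3.111]
force: [-1.5, -0.2, 5.0]
width: 11.7
gripper_force: 61.0
```

Contact at 5 N. I release and go to the blue screwdriver, lifting first.

Emit:
{"api": "send_rows", "payload": {"rows": [[[0,0,0,0,0,0],[0,0,0,0,0,0],[0,0,0,0,0,0]]], "grip": 195}}

```text
clock: 14.35
eef_pos: [625.0, 151.6, 77.3]
tool_rot: [3.142, -0.0, 3.111]
force: [-0.0, -0.4, 0.3]
width: 20.1
gripper_force: 0.0
```

Emit:
{"api": "send_rows", "payload": {"rows": [[[0,0,0,0,0,0],[0,0,0,0,0,0],[0,0,-1,0,0,0],[0,0,-3,0,0,0],[0,0,-6,0,0,0],[0,0,-10,0,0,0],[0,0,-10,0,0,0],[0,0,-10,0,0,0]]], "grip": 150}}

```text
clock: 15.15
eef_pos: [625.6, 151.7, 179.2]
tool_rot: [3.141, 0.003, 3.111]
force: [0.2, 0.1, -0.1]
width: 35.3
gripper_force: 0.0
```

Run:
```python
from h import *
# red screwdriver: handle centre (405.4,362.8), axis 1.525
g=np.array([405.4,362.8])-2*u(1.525); print(g,ctrl.read_state()["eef_pos"],tomove([*g,180],1.525))
```

```text
[405.30843936 360.80209694] [625.55911496 151.69270418 179.17999089] [ 2.2662e+01  2.0219e+01 -1.3400e-01  3.0000e-03  2.0000e-03  1.5860e+00]
```

The red screwdriver is closer, so I'll do that one next instead.

Emit:
{"api": "send_rows", "payload": {"rows": [[[22.6,20.2,0,0,0,1.586],[22.6,20.2,0,0,0,1.586],[22.6,20.2,0,0,0,1.586],[22.6,20.2,0,0,0,1.586],[22.6,20.2,0,0,0,1.586],[22.6,20.2,0,0,0,1.586],[22.6,20.2,0,0,0,1.586],[22.6,20.2,0,0,0,1.586],[22.6,20.2,0,0,0,1.586],[22.6,20.2,0,0,0,1.586]]], "grip": 0}}

```text
clock: 16.15
eef_pos: [404.6, 359.9, 176.5]
tool_rot: [-3.14, 0.002, 1.605]
force: [1.3, -0.1, -0.5]
width: 85.3
gripper_force: 0.0
```

Emit:
{"api": "send_rows", "payload": {"rows": [[[0,0,0,0,0,0.09],[0,0,0,0,0,0.09],[0,0,0,0,0,0.09]]]}}

```text
clock: 16.45
eef_pos: [404.9, 360.1, 176.8]
tool_rot: [-3.141, 0.001, 1.523]
force: [0.4, 0.2, 0.1]
width: 85.4
gripper_force: 0.0
```

Run:
```python
from h import *
im=ctrl.get_image("top");cv2.imwrite("pics/t4.png",cv2.resize(im["pixels"][180:330,130:330],(800,600))[:,:,::-1])
g=np.array([405.4,362.8])-2*u(1.525); print(ctrl.read_state()["eef_pos"],tomove([*g,75],1.525))
```

```text
[405.00747441 360.13908378 176.94240425] [ 7.7000e-02  3.4000e-02  1.0194e+01 -1.0000e-03  1.0000e-03 -2.0000e-03]
```

View pics/t4.png

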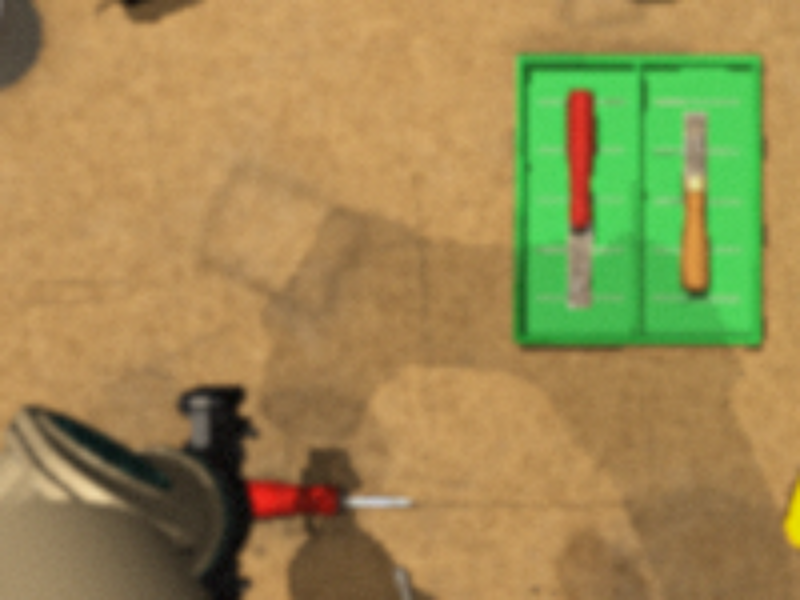

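Both files lie lengthways in their green bays, red at (580,200) and wood at (695,203). The gripper straddles the red screwdriver handle at (270,498) and nothing else is near.

Emit:
{"api": "send_rows", "payload": {"rows": [[[0,0,2.0,0,0,0],[0,0,4.5,0,0,0],[0,0,7.0,0,0,0],[0,0,8.5,0,0,0],[0,0,9.5,0,0,0],[0,0,10.0,0,0,0],[0,0,10.1,0,0,0],[0,0,10.1,0,0,0],[0,0,10.1,0,0,0]]]}}

```text
clock: 17.4
eef_pos: [405.6, 360.7, 77.1]
tool_rot: [3.141, -0.001, 1.521]
force: [-0.3, -0.0, 0.7]
width: 85.3
gripper_force: 0.0
```

Emit:
{"api": "send_rows", "payload": {"rows": [[[0,0,0,0,0,0],[0,0,0,0,0,0],[0,0,0,0,0,0],[0,0,0,0,0,0],[0,0,0,0,0,0],[0,0,0,0,0,0],[0,0,0,0,0,0],[0,0,0,0,0,0]]], "grip": 255}}

```text
clock: 18.2
eef_pos: [405.5, 360.6, 76.7]
tool_rot: [3.141, -0.0, 1.521]
force: [0.1, 0.3, 4.0]
width: 15.1
gripper_force: 59.2
```

Emit:
{"api": "send_rows", "payload": {"rows": [[[0,0,0,0,0,0],[0,0,-1,0,0,0],[0,0,-3,0,0,0],[0,0,-6,0,0,0],[0,0,-9,0,0,0],[0,0,-10.5,0,0,0],[0,0,-10.5,0,0,0],[0,0,-10.5,0,0,0]]]}}

```text
clock: 19.0
eef_pos: [405.1, 360.1, 181.3]
tool_rot: [-3.141, 0.0, 1.521]
force: [0.4, 1.1, -0.6]
width: 15.7
gripper_force: 58.5
```

Run:
```python
from h import *
p=Y+40*n(ya)+22*u(ya); print(p,ctrl.read_state()["eef_pos"],tomove([*p,180],ya))
```

```text
[605.4834283  -71.59616856] [405.07469441 360.08460103 181.27160389] [-42.108  22.183   0.135   0.      0.      1.621]
```

Emit:
{"api": "send_rows", "payload": {"rows": [[[-3,1.6,0,0,0,0.1],[-7,3.7,0,0,0,0.22],[-11,5.8,0,0,0,0.36],[-15,7.9,0,0,0,0.5],[-19,10,0,0,0,0.64],[-23,12.1,0,0,0,0.78],[-27,14.2,0,0,0,0.92],[-31,16.3,0,0,0,1.06],[-35,18.4,0,0,0,1.2],[-39,20.5,0,0,0,1.34]]]}}

```text
clock: 20.0
eef_pos: [590.1, -41.1, 179.7]
tool_rot: [-3.141, 0.003, 0.175]
force: [0.3, 0.8, -0.2]
width: 15.4
gripper_force: 58.6
```

Run:
```python
from h import *
p=Y+40*n(ya)+22*u(ya); print(p,ctrl.read_state()["eef_pos"],tomove([*p,180],ya))
```

```text
[605.4834283  -71.59616856] [590.06773982 -41.06575716 179.70458808] [ 9.860e-01  3.275e+00 -3.400e-02 -0.000e+00  3.000e-03  2.750e-01]
```

Emit:
{"api": "send_rows", "payload": {"rows": [[[0.5,1.7,0,0,0,0.14],[1,3.3,0,0,0,0.275],[1,3.3,0,0,0,0.275],[1,3.3,0,0,0,0.275],[1,3.3,0,0,0,0.275]]]}}

```text
clock: 20.5
eef_pos: [605.4, -68.2, 180.6]
tool_rot: [-3.141, 0.002, -0.09]
force: [0.4, 0.7, -1.0]
width: 15.5
gripper_force: 58.7
```

Run:
```python
from h import *
p=Y+40*n(ya)+22*u(ya); print(p,ctrl.read_state()["eef_pos"],tomove([*p,81],ya))
```

```text
[605.4834283  -71.59616856] [605.43598908 -68.20364211 180.56668112] [ 5.800e-02  3.480e-01  9.956e+00 -1.000e-03  2.000e-03  1.000e-02]
```

Emit:
{"api": "send_rows", "payload": {"rows": [[[0,0.3,2,0,0,0],[0,0.3,4.5,0,0,0],[0,0.3,7,0,0,0],[0,0.3,8.5,0,0,0],[0,0.3,9.2,0,0,0],[0,0.3,9.5,0,0,0],[0,0.3,9.7,0,0,0],[0,0.3,9.8,0,0,0],[0,0.3,9.8,0,0,0],[0,0.3,9.8,0,0,0]]]}}

```text
clock: 21.5
eef_pos: [606.3, -73.0, 84.0]
tool_rot: [-3.142, -0.001, -0.094]
force: [-0.3, 0.3, -0.7]
width: 15.3
gripper_force: 58.7
```

Emit:
{"api": "send_rows", "payload": {"rows": [[[0,0,0.1,0,0,0],[0,0,0.1,0,0,0],[0,0,0.1,0,0,0]]]}}

```text
clock: 21.8
eef_pos: [606.0, -73.0, 82.5]
tool_rot: [3.142, -0.0, -0.094]
force: [-0.2, -0.4, -0.7]
width: 15.7
gripper_force: 58.7
```

Emit:
{"api": "send_rows", "payload": {"rows": [[[0,0,0.1,0,0,0],[0,0,0.2,0,0,0],[0,0,0.2,0,0,0],[0,0,0.2,0,0,0]]]}}

```text
clock: 22.2
eef_pos: [606.0, -73.0, 80.3]
tool_rot: [3.142, 0.0, -0.094]
force: [-0.4, 0.2, -0.8]
width: 15.6
gripper_force: 58.7
```

Emit:
{"api": "send_rows", "payload": {"rows": [[[0,0,0.1,0,0,0],[0,0,0.1,0,0,0],[0,0,0.1,0,0,0]]]}}

```text
clock: 22.5
eef_pos: [606.1, -73.0, 79.7]
tool_rot: [-3.142, -0.0, -0.094]
force: [-0.9, 0.2, 2.9]
width: 15.6
gripper_force: 59.0
```

Light contact at 2.9 N, so I release. This handle is 26 mm thick, so the fingers open to about 38 mm.

Emit:
{"api": "send_rows", "payload": {"rows": [[[0,0,0,0,0,0],[0,0,0,0,0,0],[0,0,0,0,0,0]]], "grip": 185}}

```text
clock: 22.8
eef_pos: [606.0, -73.0, 79.3]
tool_rot: [3.142, 0.0, -0.094]
force: [0.5, 0.8, -0.3]
width: 23.6
gripper_force: 0.0
```

Emit:
{"api": "send_rows", "payload": {"rows": [[[0,0,0,0,0,0],[0,0,0,0,0,0],[0,0,-1,0,0,0],[0,0,-3,0,0,0],[0,0,-6,0,0,0],[0,0,-10,0,0,0],[0,0,-10,0,0,0],[0,0,-10,0,0,0]]], "grip": 142}}

```text
clock: 23.6
eef_pos: [606.7, -73.0, 181.2]
tool_rot: [-3.141, -0.003, -0.094]
force: [-0.2, 0.3, 0.6]
width: 37.6
gripper_force: 0.0
```

Run:
```python
from h import *
g=np.array([567.8,-373.2])-4*u(-1.228); print(g,ctrl.read_state()["eef_pos"],[tomove([*g,180],a) for a in(-1.228,np.pi-1.228)])
```

```text
[ 566.45551186 -369.43272623] [606.66436787 -73.00213175 181.15670583] [array([-1.216e+00,  2.989e+01,  1.070e-01, -2.000e-03, -3.000e-03,
        1.134e+00]), array([-1.216e+00,  2.989e+01,  1.070e-01,  3.000e-03, -2.000e-03,
       -2.008e+00])]
```

Emit:
{"api": "send_rows", "payload": {"rows": [[[-1.2,29.9,0,0,0,1.134],[-1.2,29.9,0,0,0,1.134],[-1.2,29.9,0,0,0,1.134],[-1.2,29.9,0,0,0,1.134],[-1.2,29.9,0,0,0,1.134],[-1.2,29.9,0,0,0,1.134],[-1.2,29.9,0,0,0,1.134],[-1.2,29.9,0,0,0,1.134],[-1.2,29.9,0,0,0,1.134],[-1.2,29.9,0,0,0,1.134]]], "grip": 0}}

```text
clock: 24.6
eef_pos: [565.7, -368.8, 178.4]
tool_rot: [3.14, 0.002, -1.226]
force: [-0.3, -1.4, -0.1]
width: 85.3
gripper_force: 0.0
```

Run:
```python
from h import *
im=ctrl.get_image("top");cv2.imwrite("pics/t5.png",cv2.resize(im["pixels"][170:320,310:510],(800,600))[:,:,::-1])
g=np.array([567.8,-373.2])-4*u(-1.228); s=ctrl.read_state();print(s["eef_pos"],s["qpos"].round(2),tomove([*g,75],-1.228))
```

```text
[ 565.81939083 -368.80104698  178.68424617] [ 0.28  0.86  0.47  1.55 -0.48  0.85 -1.87] [ 9.4000e-02 -4.5000e-02  1.0368e+01  1.0000e-03  1.0000e-03  2.0000e-03]
```

View pics/t5.png

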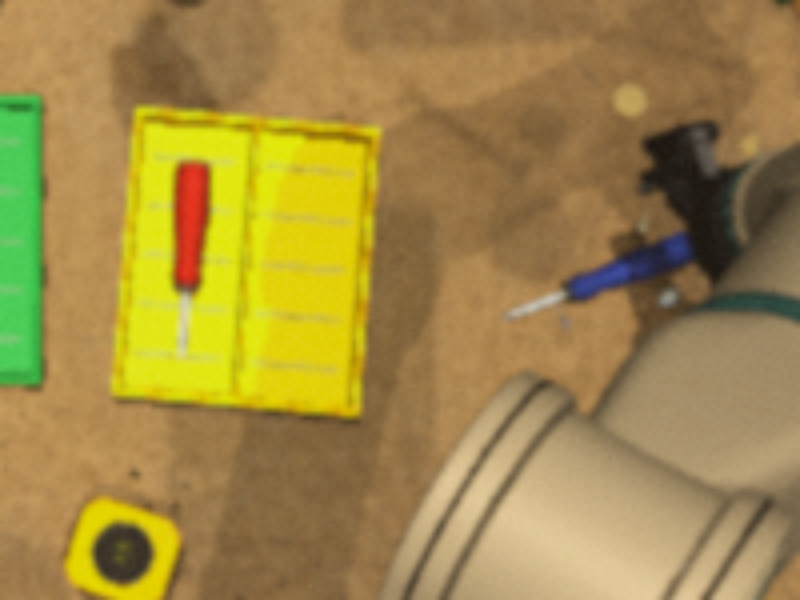

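The red screwdriver lies lengthways in the left yellow bay, from (193,163) to (183,355). The blue handle at (660,255) is under the gripper.

Emit:
{"api": "send_rows", "payload": {"rows": [[[0.1,0,2.0,0,0,0],[0.1,0,4.5,0,0,0],[0.1,0,7.0,0,0,0],[0.1,0,8.5,0,0,0],[0.1,0,9.5,0,0,0],[0.1,0,10.0,0,0,0],[0.1,0,10.3,0,0,0],[0.1,0,10.3,0,0,0],[0.1,0,10.3,0,0,0]]]}}

```text
clock: 25.55
eef_pos: [566.7, -370.8, 77.3]
tool_rot: [-3.141, -0.001, -1.228]
force: [-0.1, 0.8, 0.2]
width: 85.3
gripper_force: 0.0
```

Emit:
{"api": "send_rows", "payload": {"rows": [[[0,0,0,0,0,0],[0,0,0,0,0,0],[0,0,0,0,0,0],[0,0,0,0,0,0],[0,0,0,0,0,0],[0,0,0,0,0,0],[0,0,0,0,0,0],[0,0,0,0,0,0]]], "grip": 255}}

```text
clock: 26.35
eef_pos: [566.5, -370.7, 76.7]
tool_rot: [-3.141, -0.001, -1.228]
force: [-0.4, 0.8, 2.4]
width: 12.7
gripper_force: 60.9
```

Emit:
{"api": "send_rows", "payload": {"rows": [[[0,0,0,0,0,0],[0,0,-1,0,0,0],[0,0,-3,0,0,0],[0,0,-6,0,0,0],[0,0,-9,0,0,0],[0,0,-10.5,0,0,0],[0,0,-10.5,0,0,0],[0,0,-10.5,0,0,0]]]}}

```text
clock: 27.15
eef_pos: [565.9, -369.9, 180.6]
tool_rot: [3.141, 0.001, -1.228]
force: [-0.5, 1.5, -1.0]
width: 12.6
gripper_force: 60.5
```

Run:
```python
from h import *
p=Y-40*n(ya)+22*u(ya); print(p,ctrl.read_state()["eef_pos"],tomove([*p,180],ya))
```

```text
[ 597.49675497 -151.19650178] [ 565.93309021 -369.87123635  180.6278124 ] [-1.9535e+01 -1.0321e+01  8.5000e-02 -0.0000e+00  1.0000e-03 -1.1280e+00]
```

Emit:
{"api": "send_rows", "payload": {"rows": [[[-1.9,-1,0,0,0,-0.11],[-3.9,-2,0,0,0,-0.22],[-5.8,-3.1,0,0,0,-0.34],[-7.8,-4.1,0,0,0,-0.45],[-9.7,-5.2,0,0,0,-0.56],[-11.7,-6.2,0,0,0,-0.68],[-13.6,-7.2,0,0,0,-0.79],[-15.6,-8.2,0,0,0,-0.9],[-17.6,-9.3,0,0,0,-1.02],[-19.5,-10.3,0,0,0,-1.128]]]}}

```text
clock: 28.15
eef_pos: [596.8, -150.5, 179.4]
tool_rot: [-3.141, 0.004, -0.095]
force: [0.5, 0.2, -0.4]
width: 12.6
gripper_force: 60.4
```

Emit:
{"api": "send_rows", "payload": {"rows": [[[0,0,0,0,0,0],[0,0,0,0,0,0],[0,0,0,0,0,0]]]}}

```text
clock: 28.45
eef_pos: [597.0, -153.8, 180.6]
tool_rot: [3.14, 0.001, -0.103]
force: [-0.4, -0.9, -0.0]
width: 12.5
gripper_force: 60.4
```

Run:
```python
from h import *
p=Y-40*n(ya)+22*u(ya); print(p,ctrl.read_state()["eef_pos"],tomove([*p,80],ya))
```

```text
[ 597.49675497 -151.19650178] [ 597.02900516 -153.78974225  180.60108021] [ 3.500e-02 -2.740e-01  1.006e+01  1.000e-03  1.000e-03 -3.000e-03]
```

Emit:
{"api": "send_rows", "payload": {"rows": [[[0,-0.1,2,0,0,0],[0,-0.1,4.5,0,0,0],[0,-0.1,7,0,0,0],[0,-0.1,8.5,0,0,0],[0,-0.1,9.2,0,0,0],[0,-0.1,9.5,0,0,0],[0,-0.1,9.7,0,0,0],[0,-0.1,9.9,0,0,0],[0,-0.1,9.9,0,0,0],[0,-0.1,9.9,0,0,0]]]}}

```text
clock: 29.45
eef_pos: [598.2, -151.2, 83.0]
tool_rot: [3.141, -0.001, -0.1]
force: [-0.2, -0.4, -0.8]
width: 12.5
gripper_force: 60.4
```

Emit:
{"api": "send_rows", "payload": {"rows": [[[0,0,0.1,0,0,0],[0,0,0.1,0,0,0],[0,0,0.1,0,0,0]]]}}

```text
clock: 29.75
eef_pos: [597.9, -151.2, 81.5]
tool_rot: [-3.142, -0.0, -0.1]
force: [-0.1, 0.2, -0.6]
width: 12.6
gripper_force: 60.4
```

Emit:
{"api": "send_rows", "payload": {"rows": [[[0,0,0.1,0,0,0],[0,0,0.1,0,0,0],[0,0,0.1,0,0,0]]]}}

```text
clock: 30.05
eef_pos: [597.9, -151.2, 80.4]
tool_rot: [-3.142, 0.0, -0.1]
force: [1.0, 0.5, 0.4]
width: 12.4
gripper_force: 60.4
```

Emit:
{"api": "send_rows", "payload": {"rows": [[[0,0,0.1,0,0,0],[0,0,0.1,0,0,0],[0,0,0.1,0,0,0]]]}}

```text
clock: 30.35
eef_pos: [598.0, -151.3, 79.7]
tool_rot: [-3.142, -0.0, -0.1]
force: [-1.1, 0.3, 2.9]
width: 12.8
gripper_force: 60.9
```

Emit:
{"api": "send_rows", "payload": {"rows": [[[0,0,0,0,0,0],[0,0,0,0,0,0],[0,0,0,0,0,0]]], "grip": 192}}

```text
clock: 30.65
eef_pos: [597.8, -151.2, 79.3]
tool_rot: [-3.142, 0.0, -0.1]
force: [-0.2, 0.0, -0.9]
width: 21.1
gripper_force: 0.0
```

Emit:
{"api": "send_rows", "payload": {"rows": [[[0,0,0,0,0,0],[0,0,0,0,0,0],[0,0,-1,0,0,0],[0,0,-3,0,0,0],[0,0,-6,0,0,0],[0,0,-10,0,0,0],[0,0,-14,0,0,0],[0,0,-18,0,0,0]]], "grip": 145}}

```text
clock: 31.45
eef_pos: [597.6, -151.2, 261.8]
tool_rot: [3.142, -0.001, -0.1]
force: [-0.5, 0.2, -0.7]
width: 36.5
gripper_force: 0.0
```

Emit:
{"api": "send_rows", "payload": {"rows": [[[-2,4,0,0,0,0],[-4,8,0,0,0,0],[-6,12,0,0,0,0],[-8,16,0,0,0,0],[-10,20,0,0,0,0],[-12,24,0,0,0,0],[-14,28,0,0,0,0],[-14,28,0,0,0,0],[-14,28,0,0,0,0]]]}}

```text
clock: 32.35
eef_pos: [429.5, -416.9, 260.1]
tool_rot: [3.141, -0.0, -0.104]
force: [0.7, 0.0, 0.4]
width: 36.7
gripper_force: 0.0
```

Run:
```python
from h import *
a=ctrl.get_image("top")["pixels"][130:330,220:440];b=ctrl.get_image("scene")["pixels"][150:310,210:430]
cv2.imwrite("pics/end.png",np.hstack([cv2.resize(a,(400,364)),cv2.resize(b,(400,364))])[:,:,::-1])
```

```text
(no output)
```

View pics/end.png

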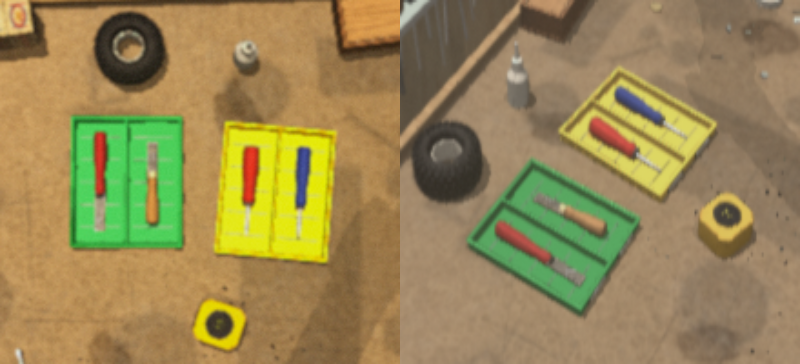

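All four tools lie flat, one to a bay: the files in green at (100,180) and (152,183), the screwdrivers in yellow at (250,190) and (302,192). The tape, glue and tyre haven't moved. I'm handing in the job.

```bash
python3 -c "
from cell import ctrl
print(ctrl.finish_job())"
```

```text
the job is handed in; nothing more can be done
None
```

The job is handed in: both screwdrivers are in the yellow tray and both files in the green tray, each lying flat and lengthways in its own bay, and the tape measure, glue bottle and tyre were not touched (about 32 s on the robot's clock).

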